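Re-arm the tripped bottle finishing machine from its control desk

TASK

The bottle finishing machine has tripped: re-arm it at its control desk. With the two fingertips press both blue reset buttons fully in together, keep both in for three seconds, and let them spring out; then press the green start button fully in and let it out as well. Do not press the red emergency stop, and leave the things standing round the desk where they are: nothing is to be picked up.

Things in the scene. Friction and masses are not known exactly. Their poses are not given: they have to be found in the camera images.
- console: the control desk, fixed: a white wedge box 200 mm deep (x) by 340 wide (y), yawed up to 0.45 rad; its wine-red face slopes up by 12.7 deg from 55 mm high at the front (robot side) to 100 mm at the back. Origin: centre of the underside; x from front to back, y left, z up. Front row from left: two blue buttons, green button; behind: flat black screen (7 mm proud), selector 22 mm high, red stop
- reset_left: left blue reset button's cap: round, 26 mm across, top 16.5 mm above the face plate, in a steel bezel 33 mm across and 6.5 mm high. Origin: centre of its top face, moving with it; z is the outward normal of the sloping face (leans 12.7 deg towards the front), y points left along the desk, level. The right one's centre is 60 mm away along -y at the same height
- reset_right: the right blue reset button's cap, the same in size and origin (centre of its top face). The green start button's centre is 95 mm from it along -y.
- start: the green start button's cap, the same in size and origin (centre of its top face) as the blue ones.
- estop: red mushroom head of the emergency stop, 40 mm across, on a yellow disc 62 mm across; origin at the centre of its top, 38 mm above the face plate. Its centre is 70 mm further right and 70 mm further back up the slope than the start button's
- reset_left_travel (a joint): how far the left blue button is pushed in along the face's normal, m: 0 out, 0.006 fully in on its stop. Spring return; it starts to move at about 1.2 N and is fully in at about 4 N. It does not latch.
- reset_right_travel (a joint): the same for the right blue button; both fully in take about 8 N together.
- start_travel (a joint): the same for the green start button (0 out, 0.006 fully in, about 4 N).
- estop_travel (a joint): how far the emergency stop is pushed in, m: 0 out (as it must stay), 0.006 fully in, stiff (20 N).
- bottle: a loose half-size wine bottle standing beside the desk, dark green with a wine-red capsule, 62 mm across and 240 mm high, origin at the centre of its underside; leave it alone
- beaker: a loose steel tasting beaker standing beside the desk, 64 mm across and 90 mm high, origin at the centre of its underside; leave it alone
- carton: a loose small cardboard carton of capsules standing beside the desk, 100 x 60 x 70 mm high, origin at the centre of its underside; leave it alone
- brush: a loose brush lying on the bench behind the desk, origin on its underside; leave it alone

How it is judged:
By the outcome, as a careful person would: the job done as asked, in the order asked, and still so for the second after the job is handed in, with the robot touching nothing.
It also fails if it takes over 53 s, if anything falls off the work surface, if the arm or the gripper's body presses on something with over 40 N, if the wrist force passes 120 N, or if a joint passes its speed limit or range.

ROBOT

A 6-joint arm with a two-finger parallel gripper is mounted at the origin on the work surface. World frame = base frame: x ahead of the robot, y to its left, z up, the work surface at z = 0. Lengths are in mm, angles in rad, forces in N, time in s.
With the tool pointing down it reaches from about 350 to 725 mm from the base axis. Payload 6 kg.
Tool frame: the origin (TCP) lies between the finger pads; the fingertips stand 11 mm ahead of it and the grasp point (between the pads) lies 8 mm behind it; y points along the fingers, x is the direction in which the jaws open and shut, and the axes are right-handed (so a half turn about y gives the same grasp; the last joint's range is limited). The gripper opens to 85 mm and grips with 20 to 120 N. Pads are 22 mm wide; open, the fingers measure 114 mm over their backs; the gripper's body (76 mm by 85 mm) begins 54 mm behind the grasp point. The pads swing forward as they close: fully open they stand 13 mm farther back than shut.
Start: joints at [1.557, 0.04, 0.085, 0, -1.615, -0.334], TCP at [204.471, 564.062, 242.261] pointing down, gripper open.
Joint ranges: [-2.56, 2.56], [-1.29, 2.01], [-1.08, 1.49], [-3.29, 1.98], [-2.81, -0.18], [-2.99, 2.99]. Speed limits (rad/s): [2.57, 2.57, 3.01, 3.14, 3.14, 3.14].

INTERFACE

Orientations are given as a unit quaternion [w, x, y, z].
In Python, from rig import ctrl, viewer gives the robot as it stands.
- The arm moves only by the tool play_rows, never from a script. Its arguments are lists of equal length, an entry for each row: "dp": the shift along the tool's x, y, z each as a share of 2 cm, from -1 to 1, a list of three; "dr": the turn, a rotation vector about the tool's x, y, z each as a share of 0.12 rad, from -1 to 1, a list of three; "fingers": the opening, from 0 (shut) to 1 (fully open). A call has 1 to 20 rows; each row shifts and turns the commanded pose from where the row before left it, along the tool's axes as they then stand; what a row does not reach is not made up. A row lasts 1/12 s, in which the tool goes at most 41.7 mm and 7.16 degrees, less where a joint would pass 70% of its speed; a pose out of reach is approached as far as the arm can. A call with a number of a shift or a turn outside -1 to 1 is refused whole. A call with a gripper value outside its range is refused whole. The fingers move at their own pace and stop on an object; the grip force is fixed at half the most. Time passes only in rows, so rows that do not move let the fingers close. It gives the time, the measured TCP pose, the force and the opening at its end, in the units of the state.
- ctrl.get_state(): the state, without advancing time (a new reading comes with each control period).
- viewer.get_image(name): name is "side" or "top"; returns the picture (400x640x3 uint8, red, green, blue); there is no depth.
- viewer.camera_params(name): a dict with "fx", "fy", "cx", "cy" (pixels), "dist" ([k1, k2, p1, p2, k3] as OpenCV has them; the pictures are not rectified), "xyz" and "orientation" of the camera in the world. Camera axes: x right, y down, z forward; pixel columns grow to the right and rows downward; lengths in mm; the calibration is good to about 2 mm. A picture is of the moment at which its call begins. camera_params takes no time and is no camera call.
- ctrl.job_done(): hands the job in, once; it reports no verdict.
The state is a dict: "t": time; "joint_positions": joint angles; "joint_vel": joint speeds; "effort": joint torques, N m; "position": TCP position; "eef_rot": TCP orientation; "wrist_force": force on the tool from outside, world axes, zero at the start; "torque": the same for the moment, N m; "opening": finger opening in mm.
Only numpy, scipy, OpenCV 4.12 (cv2) and the standard library are available. Lean on these libraries where they do the work, as an engineer would, in place of code of your own. Each camera call takes 0.05 s, during which the arm holds its last target.

## Working session

There is one attempt and no reset: what is moved stays moved. The work goes in short steps, Python scripts to look and compute and a tool call to move; the robot and the scene stay as the last step left them, time stands still between calls to the robot, and variables do not carry over. Pictures are saved under pics/ and viewed, and the job is handed in when it is done.

Besides the shell and the picture viewer there is one more tool, called after "Call:" as a command line: name --argument value ..., lists and objects as JSON in quotes. play_rows: Moves the arm, as the interface text tells. Its arguments: {"type":"object","properties":{"dp":{"type":"array","items":{"type":"array","items":{"type":"number"}}},"dr":{"type":"array","items":{"type":"array","items":{"type":"number"}}},"fingers":{"type":"array","items":{"type":"number"}}},"required":["dp","dr","fingers"]}

```bash
ls; mkdir -p pics
python3 - <<'E'
from rig import ctrl, viewer
import cv2
s=ctrl.get_state(); print(s)
for n in("side","top"):
    im=viewer.get_image(n); cv2.imwrite(f"pics/{n}0.png",im[:,:,::-1]); print(n,viewer.camera_params(n))
E
```

```text
pics
{'t': 0.0, 'joint_positions': array([ 1.55669747e+00,  4.08476027e-02,  8.37363147e-02, -4.92078197e-04,
       -1.61547486e+00, -3.33692809e-01]), 'joint_vel': array([ 1.08073196e-04,  5.55731958e-04,  4.32262854e-05, -9.55638706e-04,
       -7.52499084e-04, -9.01664458e-04]), 'effort': array([ 3.78786526e-04, -3.68201566e+01,  3.47423637e+01,  6.93241417e+00,
       -5.37885498e-03, -1.72870251e-06]), 'position': array([204.30390926, 563.80215984, 241.21198481]), 'eef_rot': array([-0.40544334,  0.40646623, -0.57855366,  0.57937601]), 'wrist_force': array([-0.69212331,  0.40353914,  0.20284926]), 'torque': array([ 0.04643025,  0.03829484, -0.00643318]), 'opening': 85.62321021254732}
side {'fx': 452.03230965055263, 'fy': 452.03230965055263, 'cx': 313.88355683969206, 'cy': 206.39773506568713, 'dist': array([-0.1229975,  0.       ,  0.       ,  0.       ,  0.       ]), 'xyz': array([ 284.45485539, -955.03105171,  921.21359998]), 'orientation': array([-0.44430336,  0.88013245, -0.15399602,  0.06516617])}
top {'fx': 398.281666611283, 'fy': 398.281666611283, 'cx': 322.44671328405974, 'cy': 201.5359077343709, 'dist': array([0.01941572, 0.        , 0.        , 0.        , 0.        ]), 'xyz': array([ 536.27882737,   73.83000558, 1203.52732142]), 'orientation': array([-0.01808234,  0.71524651, -0.69794718,  0.03106747])}
```

View pics/side0.png

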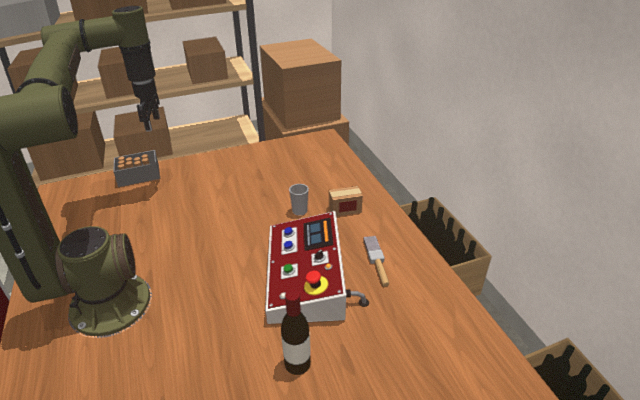

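View pics/top0.png

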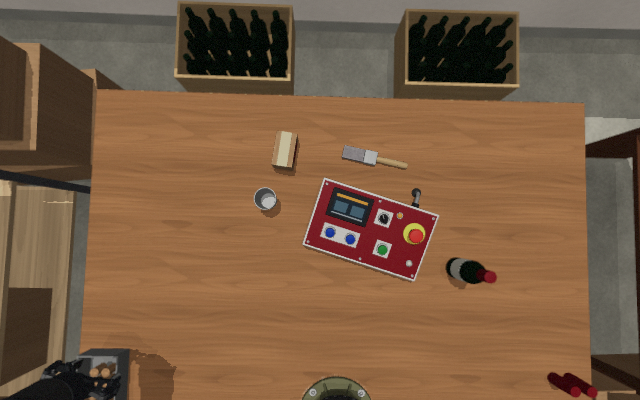

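Run:
```python
from rig import ctrl
from scipy.spatial.transform import Rotation as R
import numpy as np
q=ctrl.get_state()['eef_rot']; print(np.round(R.from_quat(np.roll(q,-1)).as_matrix(),3))
```

```text
[[-0.341 -0.     0.94 ]
 [-0.94  -0.002 -0.341]
 [ 0.002 -1.     0.   ]]
```

```bash
cat > h.py <<'E'
import numpy as np, cv2
from scipy.spatial.transform import Rotation as R
from rig import ctrl, viewer
def cam(n):
    p=viewer.camera_params(n); K=np.array([[p['fx'],0,p['cx']],[0,p['fy'],p['cy']],[0,0,1]])
    q=p['orientation']; Rm=R.from_quat([q[1],q[2],q[3],q[0]]).as_matrix()
    return K,np.array(p['dist']),Rm,np.array(p['xyz'])
def ray(n,px):
    K,d,Rm,c=cam(n); u=cv2.undistortPoints(np.array(px,float).reshape(-1,1,2),K,d).reshape(-1,2)
    v=np.c_[u,np.ones(len(u))]@Rm.T
    return c,v/np.linalg.norm(v,axis=1)[:,None]
def onz(n,px,z):
    c,v=ray(n,px); return c+v*((z-c[2])/v[:,2])[:,None]
def proj(n,P):
    K,d,Rm,c=cam(n); return cv2.projectPoints((np.atleast_2d(P)-c)@Rm,np.zeros(3),np.zeros(3),K,d)[0].reshape(-1,2)
def tri(pa,pb):
    (ca,va),(cb,vb)=ray('top',pa),ray('side',pb); out=[]
    for a,b in zip(va,vb):
        s=np.linalg.lstsq(np.c_[a,-b],cb-ca,rcond=None)[0]; A=ca+s[0]*a;B=cb+s[1]*b
        out.append(np.r_[(A+B)/2,np.linalg.norm(A-B)])
    return np.array(out)
E
python3 - <<'E'
from h import *
for n in('top','side'):
    im=cv2.imread(f'pics/{n}0.png'); hsv=cv2.cvtColor(im,cv2.COLOR_BGR2HSV)
    for c,lo,hi in(('b',(110,120,60),(130,255,255)),('g',(50,100,50),(75,255,255)),('r',(0,190,170),(6,255,255)),('r2',(174,190,170),(180,255,255)),('y',(22,150,120),(35,255,255)),('wine',(165,150,60),(180,255,169))):
        m=cv2.inRange(hsv,lo,hi); k,l,st,ce=cv2.connectedComponentsWithStats(m)
        for i in range(1,k):
            if st[i,4]>25: print(n,c,st[i],ce[i].round(2))
    x,y=(300,170) if n=='top' else (255,205)
    cr=im[y:y+120,x:x+150] 
    cv2.imwrite(f'pics/{n}0z.png',cv2.resize(cr,None,fx=5,fy=5,interpolation=cv2.INTER_NEAREST))
E
```

```text
top b [326 228   9   9  64] [329.53 232.17]
top b [346 235   9   9  66] [349.85 238.94]
top g [378 245   9  10  63] [381.95 249.54]
top r [410 233  13   9  55] [416.87 237.82]
top y [404 229  13  15  56] [408.14 236.57]
top wine [ 305  181  131   97 4668] [372.93 233.72]
top wine [484 271  12  12 110] [489.48 276.65]
top wine [570 386  11  11  91] [575.03 391.02]
top wine [587 387  10  11  83] [591.51 391.72]
side b [285 227   7   8  41] [287.88 230.41]
side b [284 241   8   7  44] [287.75 244.09]
side g [284 264   9   9  52] [287.6  267.92]
side r [306 270  15  13 140] [312.77 276.06]
side y [304 277  24  18 203] [316.71 286.87]
side wine [283 241  29  32 205] [299.1  257.48]
side wine [282 259  57  42 359] [307.83 284.67]
```

View pics/top0z.png

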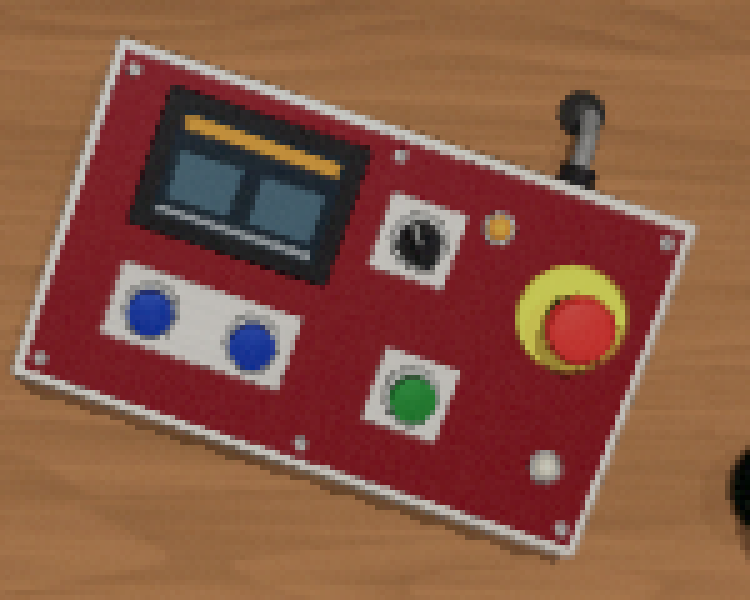

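View pics/side0z.png

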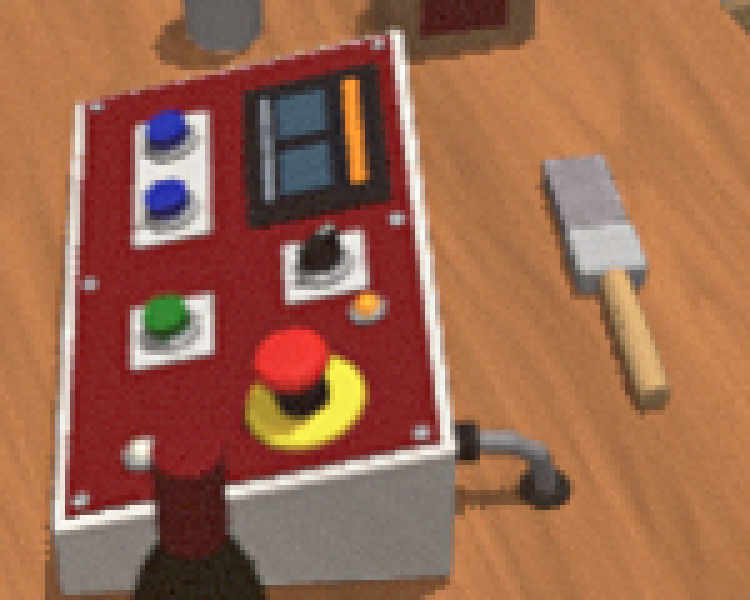

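Run:
```python
from h import *
t=[(329.53,232.17),(349.85,238.94),(381.95,249.54)]; s=[(287.88,230.41),(287.75,244.09),(287.6,267.92)]
T=tri(t,s); print(T.round(1)); print(np.linalg.norm(np.diff(T[:,:3],axis=0),axis=1))
z=lambda x,y:(300+(x-2)/5,170+(y-2)/5)
bl,br=onz('top',[z(122,40),z(693,230)],100); fl,fr=onz('top',[z(15,375),z(572,555)],55)
print(bl,br,fl,fr)
print([np.linalg.norm((a-b)[:2]) for a,b in((bl,br),(fl,fr),(bl,fl),(br,fr))])
u=(bl-br)+(fl-fr);u/=np.linalg.norm(u);c=(bl+br+fl+fr)/4; print('y dir',u,'yaw',np.arctan2(-u[0],u[1]),'c',c)
xa=np.array([u[1],-u[0]])
for h in(80,85,90):
    P=onz('top',t,h); print(h,P.round(1).tolist(),np.linalg.norm(np.diff(P,axis=0),axis=1).round(1),'console x,y',((P-c)[:,:2]@np.c_[xa,u[:2]]).round(1).tolist(), proj('side',P).round(1).tolist())
    xs=((P-c)[:,:2]@xa); print('predicted top h', 77.5+0.225*(xs+16.5*np.sin(.2217))+16.5*np.cos(.2217))
P=onz('top',[(416.0,236)],130);print('estop',P)
print('carton/beaker/bottle',onz('top',[(285,150)],70),onz('top',[(265,199)],45),onz('top',[(460,268)],60))
```

```text
[[ 5.288e+02  3.230e+01  8.270e+01  2.000e-01]
 [ 5.113e+02 -2.520e+01  8.270e+01  1.000e-01]
 [ 4.838e+02 -1.159e+02  8.230e+01  2.000e-01]]
[60.0891034  94.77663026]
[680.39605681  51.7294269  100.        ] [ 582.26442973 -268.45308931  100.        ] [491.39904999 107.60790602  55.        ] [ 396.5528895  -213.46464643   55.        ]
[np.float64(334.8830540979665), np.float64(334.78855729375215), np.float64(197.08443118453096), np.float64(193.68145245293263)]
y dir [0.28817151 0.95757881 0.        ] yaw -0.292316793325634 c [537.65310651 -80.6451007   77.5       ]
80 [[528.9, 32.1, 80.0], [511.3, -25.5, 80.0], [483.8, -116.3, 80.0]] [60.2 94.9] console x,y [[-40.9, 105.5], [-41.2, 45.2], [-41.3, -49.7]] [[288.0, 231.1], [287.9, 244.9], [287.7, 268.7]]
predicted top h [85.2124368  85.15128647 85.11545636]
85 [[528.9, 32.3, 85.0], [511.4, -25.0, 85.0], [484.0, -115.5, 85.0]] [60.  94.5] console x,y [[-40.9, 105.7], [-41.2, 45.7], [-41.3, -48.8]] [[287.9, 229.8], [287.8, 243.4], [287.6, 267.1]]
predicted top h [85.20748818 85.14660999 85.11093933]
90 [[529.0, 32.5, 90.0], [511.5, -24.6, 90.0], [484.2, -114.6, 90.0]] [59.7 94.1] console x,y [[-40.9, 105.8], [-41.2, 46.1], [-41.4, -47.9]] [[287.8, 228.4], [287.6, 242.0], [287.5, 265.5]]
predicted top h [85.20253956 85.14193351 85.1064223 ]
estop [[ 524.53887866 -199.32614793  130.        ]]
carton/beaker/bottle [[761.12138779 165.03061503  70.        ]] [[620.40645101 220.7342708   45.        ]] [[ 435.80160307 -343.61892842   60.        ]]
```

```bash
cat >> h.py <<'E'
u=np.array([.28817,.95758,0]); xa=np.array([.95758,-.28817,0]); a=np.deg2rad(12.7)
n=-np.sin(a)*xa+np.array([0,0,np.cos(a)])
Rt=np.c_[-u,-n,np.cross(-u,-n)]
L,Rr,G=np.array([528.9,32.3,85]),np.array([511.4,-25,85]),np.array([484,-115.5,85]); M=(L+Rr)/2
def go(tgt):
    s=ctrl.get_state(); q=s['eef_rot']; Rc=R.from_quat([q[1],q[2],q[3],q[0]])
    dr=(Rc.inv()*R.from_matrix(Rt)).as_rotvec()
    d=np.array(tgt)-s['position']
    print('t',s['t'],'pos',s['position'].round(1),'open',s['opening'].round(1),'F',s['wrist_force'].round(2),'Mo',s['torque'].round(2))
    print('turn/0.12',(dr/.12).round(3),'shift after turn /20',(Rt.T@d/20).round(3),'shift now /20',(Rc.inv().apply(d)/20).round(3), 'F tool',Rc.inv().apply(s['wrist_force']).round(2),'Mtool',Rc.inv().apply(s['torque']).round(2))
E
python3 -c "
from h import *
go(M+n*70)"
```

```text
Traceback (most recent call last):
  File "h.py", line 30, in go
    print('t',s['t'],'pos',s['position'].round(1),'open',s['opening'].round(1),'F',s['wrist_force'].round(2),'Mo',s['torque'].round(2))
                                                         ^^^^^^^^^^^^^^^^^^
AttributeError: 'float' object has no attribute 'round'
```

```bash
sed -i "s/s\['opening'\].round(1)/round(s['opening'],1)/" h.py
python3 -c "
from h import *
print(Rt);go(M+n*70)"
```

```text
[[-0.28817     0.21052033  0.93415237]
 [-0.95758    -0.06335308 -0.28111979]
 [-0.         -0.97553454  0.21984651]]
t 0.1 pos [204.3 563.9 241.4] open 85.6 F [0.61 0.29 0.21] Mo [-0.03  0.03  0.02]
turn/0.12 [ 1.846 -0.459  0.065] shift after turn /20 [22.271  9.226 20.907] shift now /20 [20.987  4.44  23.623] F tool [-0.48 -0.21  0.47] Mtool [-0.01 -0.02 -0.04]
```

Call:
play_rows --dp '[[0, 0, 0], [0, 0, 0], [0.85, 0.35, 0.8], [0.85, 0.35, 0.8], [0.85, 0.35, 0.8], [0.85, 0.35, 0.8], [0.85, 0.35, 0.8], [0.85, 0.35, 0.8], [0.85, 0.35, 0.8], [0.85, 0.35, 0.8], [0.85, 0.35, 0.8], [0.85, 0.35, 0.8], [0.85, 0.35, 0.8], [0.85, 0.35, 0.8], [0.85, 0.35, 0.8], [0.85, 0.35, 0.8], [0.85, 0.35, 0.8], [0.85, 0.35, 0.8], [0.85, 0.35, 0.8], [0.85, 0.35, 0.8]]' --dr '[[0.92, -0.23, 0.03], [0.92, -0.23, 0.03], [0, 0, 0], [0, 0, 0], [0, 0, 0], [0, 0, 0], [0, 0, 0], [0, 0, 0], [0, 0, 0], [0, 0, 0], [0, 0, 0], [0, 0, 0], [0, 0, 0], [0, 0, 0], [0, 0, 0], [0, 0, 0], [0, 0, 0], [0, 0, 0], [0, 0, 0], [0, 0, 0]]' --fingers '[0.565, 0.565, 0.565, 0.565, 0.565, 0.565, 0.565, 0.565, 0.565, 0.565, 0.565, 0.565, 0.565, 0.565, 0.565, 0.565, 0.565, 0.565, 0.565, 0.565]'

```text
t: 1.77
position: [412.0, 181.0, 181.7]
eef_rot: [-0.466, 0.373, -0.502, 0.626]
wrist_force: [1.5, 0.7, 0.4]
opening: 48.3
```

```bash
python3 -c "
from h import *
go(M+n*70)"
```

```text
t 1.7667 pos [412.  181.  181.7] open 48.3 F [1.52 0.68 0.43] Mo [ 0.14  0.5  -0.02]
turn/0.12 [ 0.008  0.002 -0.008] shift after turn /20 [6.935 2.916 6.48 ] shift now /20 [6.939 2.903 6.481] F tool [-1.08 -0.14  1.33] Mtool [-0.52  0.02 -0.02]
```

Call:
play_rows --dp '[[0.85, 0.35, 0.8], [0.85, 0.35, 0.8], [0.85, 0.35, 0.8], [0.85, 0.35, 0.8], [0.85, 0.35, 0.8], [0.85, 0.35, 0.8], [0.7, 0.3, 0.65], [0.4, 0.2, 0.4], [0, 0, 0], [0, 0, 0], [0, 0, 0]]' --dr '[[0, 0, 0], [0, 0, 0], [0, 0, 0], [0, 0, 0], [0, 0, 0], [0, 0, 0], [0, 0, 0], [0, 0, 0], [0, 0, 0], [0, 0, 0], [0, 0, 0]]' --fingers '[0.565, 0.565, 0.565, 0.565, 0.565, 0.565, 0.565, 0.565, 0.565, 0.565, 0.565]'

```text
t: 2.68
position: [496.1, 27.6, 156.8]
eef_rot: [-0.466, 0.373, -0.502, 0.626]
wrist_force: [0.7, -0.3, 0.2]
opening: 47.8
```

```bash
python3 -c "
from h import *
go(M+n*40)
for n_,x,y in(('top',260,150),('side',230,160)):
    im=viewer.get_image(n_)[:,:,::-1]; cv2.imwrite('pics/'+n_+'1.png',cv2.resize(im[y:y+150,x:x+200],None,fx=4,fy=4))
"
```

```text
t 2.6833 pos [496.1  27.6 156.8] open 47.8 F [ 0.65 -0.31  0.21] Mo [0.19 0.57 0.04]
turn/0.12 [ 0.008 -0.001 -0.008] shift after turn /20 [0.8   1.832 0.668] shift now /20 [0.801 1.831 0.67 ] F tool [ 0.11 -0.05  0.74] Mtool [-0.61 -0.03  0.03]
```

View pics/side1.png

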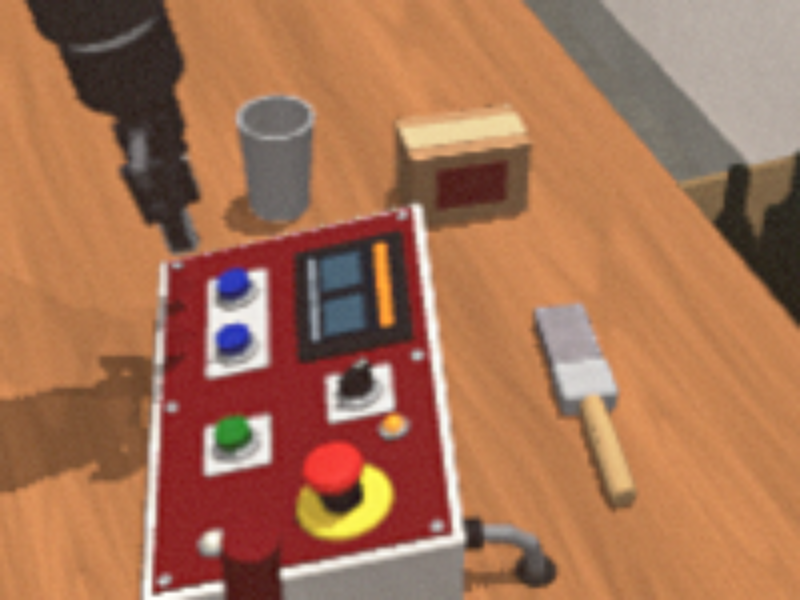

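View pics/top1.png

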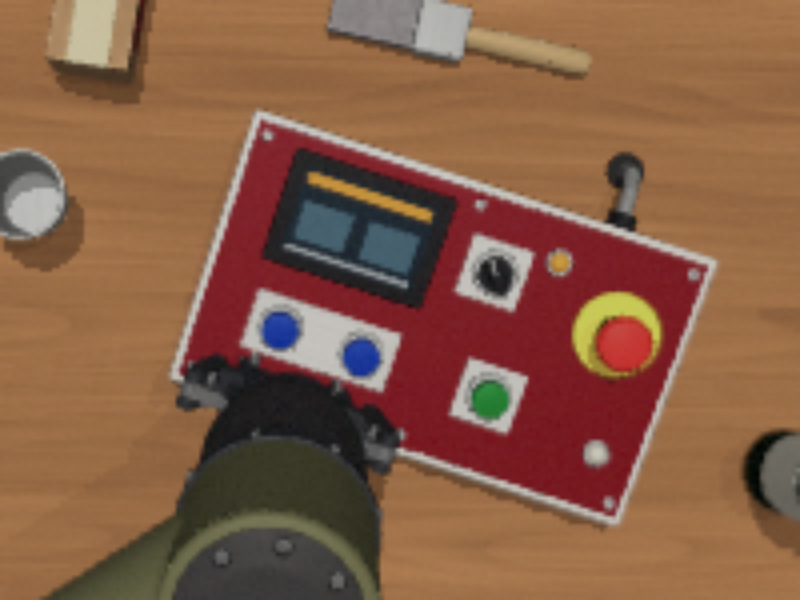

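Call:
play_rows --dp '[[0.4, 0.5, 0.33], [0.4, 0.5, 0.34], [0, 0.5, 0], [0, 0, 0], [0, 0, 0], [0, 0, 0]]' --dr '[[0, 0, 0], [0, 0, 0], [0, 0, 0], [0, 0, 0], [0, 0, 0], [0, 0, 0]]' --fingers '[0.565, 0.565, 0.565, 0.565, 0.565, 0.565]'

```text
t: 3.28
position: [510.6, 6.9, 131.1]
eef_rot: [-0.466, 0.372, -0.501, 0.626]
wrist_force: [1.2, -0.5, -0.5]
opening: 48.0
```

```bash
python3 -c "
from h import *
go(M+n*20)
s=ctrl.get_state();p=s['position']
for e in(-2,11): print(proj('side',[p-n*e+u*30,p-n*e-u*30]), proj('top',[p-n*e+u*30,p-n*e-u*30]))
for n_,x,y in(('top',260,150),('side',230,160)):
    im=viewer.get_image(n_)[:,:,::-1]; cv2.imwrite('pics/'+n_+'2.png',cv2.resize(im[y:y+150,x:x+200],None,fx=4,fy=4))
"
```

```text
t 3.2833 pos [510.6   6.9 131.1] open 48.0 F [ 1.21 -0.52 -0.45] Mo [ 0.16  0.55 -0.02]
turn/0.12 [ 0.001  0.005 -0.011] shift after turn /20 [ 0.018  1.36  -0.016] shift now /20 [ 0.02   1.36  -0.016] F tool [0.15 0.73 1.18] Mtool [-0.57  0.02 -0.01]
[[283.2007915  216.82409086]
 [282.95723175 230.28152792]] [[328.82483673 236.04761072]
 [350.11706396 243.03622955]]
[[284.4784633  220.27640976]
 [284.28715372 233.78228096]] [[328.98671292 234.96134915]
 [350.02525566 241.86626558]]
```

View pics/side2.png

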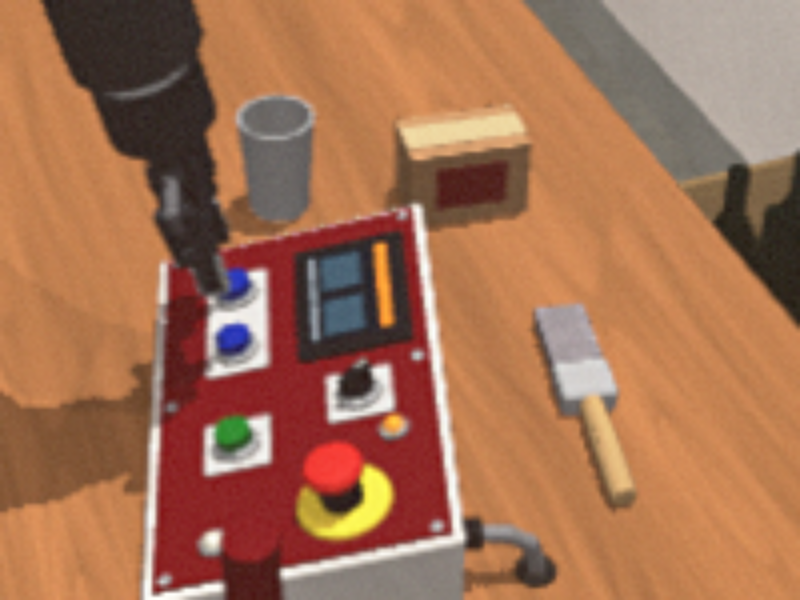

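View pics/top2.png

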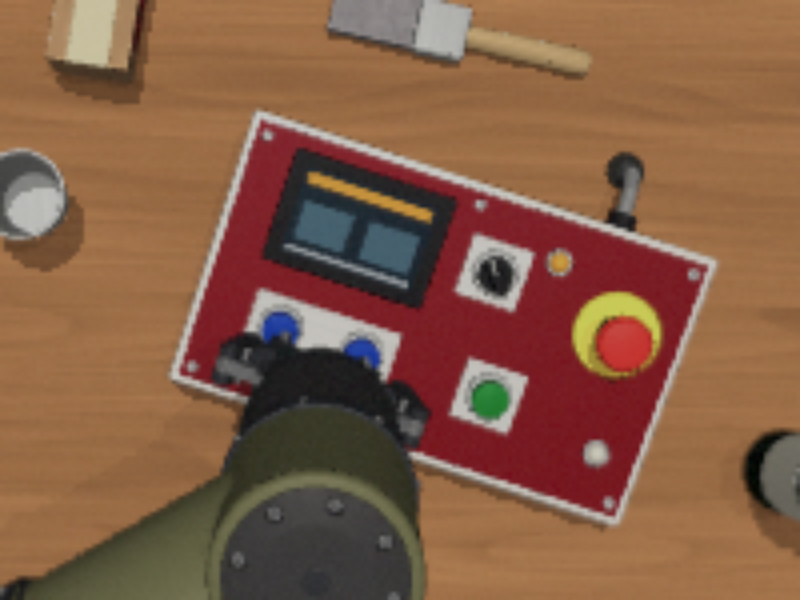

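Call:
play_rows --dp '[[0, 0.4, 0], [0, 0.4, 0], [0, 0.4, 0], [0, 0.2, 0], [0, 0, 0], [0, 0, 0], [0, 0, 0]]' --dr '[[0, 0, 0], [0, 0, 0], [0, 0, 0], [0, 0, 0], [0, 0, 0], [0, 0, 0], [0, 0, 0]]' --fingers '[0.565, 0.565, 0.565, 0.565, 0.565, 0.565, 0.565]'

```text
t: 3.97
position: [516.6, 4.6, 103.5]
eef_rot: [-0.466, 0.372, -0.502, 0.626]
wrist_force: [0.5, 0.3, 0.9]
opening: 48.8
```

```bash
python3 -c "
from h import *
go(M+n*11)
for n_,x,y in(('side',250,190),):
    im=viewer.get_image(n_)[:,:,::-1]; cv2.imwrite('pics/'+n_+'3.png',cv2.resize(im[y:y+75,x:x+100],None,fx=8,fy=8))
"
```

```text
t 3.9667 pos [516.6   4.6 103.5] open 48.8 F [0.55 0.26 0.9 ] Mo [ 0.14  0.58 -0.02]
turn/0.12 [ 0.003 -0.001 -0.007] shift after turn /20 [-0.007  0.392 -0.026] shift now /20 [-0.007  0.392 -0.025] F tool [-0.41 -0.78  0.64] Mtool [-0.6   0.01 -0.03]
```

View pics/side3.png

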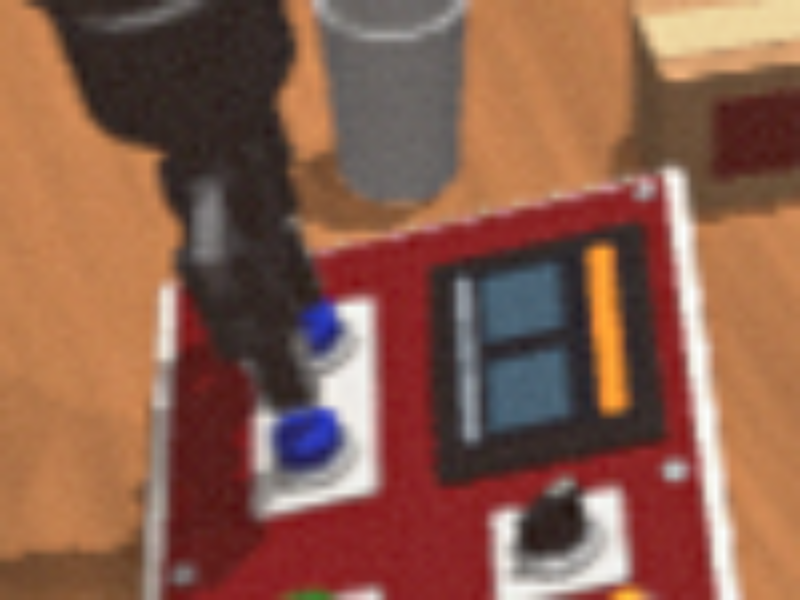

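Call:
play_rows --dp '[[0, 0.2, 0], [0, 0.1, 0], [0, 0.1, 0], [0, 0.1, 0], [0, 0.1, 0], [0, 0, 0], [0, 0, 0]]' --dr '[[0, 0, 0], [0, 0, 0], [0, 0, 0], [0, 0, 0], [0, 0, 0], [0, 0, 0], [0, 0, 0]]' --fingers '[0.565, 0.565, 0.565, 0.565, 0.565, 0.565, 0.565]'

```text
t: 4.6
position: [518.9, 3.8, 91.8]
eef_rot: [-0.466, 0.373, -0.502, 0.626]
wrist_force: [-5.3, 0.8, 3.4]
opening: 48.0
```

```bash
python3 -c "
from h import *
go(M+n*5)
for n_,x,y in(('side',250,190),):
    im=viewer.get_image(n_)[:,:,::-1]; cv2.imwrite('pics/'+n_+'4.png',cv2.resize(im[y:y+75,x:x+100],None,fx=8,fy=8))
"
```

```text
t 4.6 pos [518.9   3.8  91.8] open 48.0 F [-5.3   0.84  3.44] Mo [ 0.46  1.85 -0.03]
turn/0.12 [ 0.008 -0.001 -0.007] shift after turn /20 [-0.01   0.094 -0.013] shift now /20 [-0.01   0.094 -0.013] F tool [ 0.72 -4.52 -4.43] Mtool [-1.9   0.01 -0.1 ]
```

View pics/side4.png

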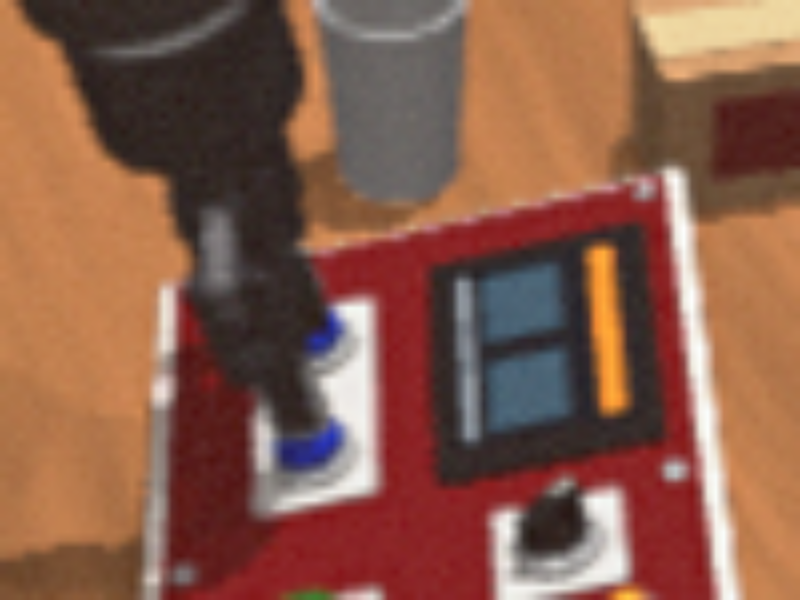

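Call:
play_rows --dp '[[0, 0.1, 0], [0, 0.1, 0], [0, 0, 0], [0, 0, 0]]' --dr '[[0, 0, 0], [0, 0, 0], [0, 0, 0], [0, 0, 0]]' --fingers '[0.565, 0.565, 0.565, 0.565]'

```text
t: 4.98
position: [519.9, 3.6, 89.1]
eef_rot: [-0.466, 0.372, -0.501, 0.627]
wrist_force: [-10.3, 2.2, 11.3]
opening: 48.4
```

```bash
python3 -c "
from h import *
go(M+n*5)
"
```

```text
t 4.9833 pos [519.9   3.6  89.1] open 48.4 F [-10.31   2.17  11.28] Mo [ 0.55  3.07 -0.1 ]
turn/0.12 [-0.    -0.002 -0.008] shift after turn /20 [-0.007 -0.047 -0.035] shift now /20 [-0.007 -0.047 -0.035] F tool [  0.89 -13.31  -7.76] Mtool [-3.1   0.02 -0.37]
```

Call:
play_rows --dp '[[0, 0.1, -0.05], [0, 0, 0], [0, 0, 0]]' --dr '[[0, 0, 0], [0, 0, 0], [0, 0, 0]]' --fingers '[0.565, 0.565, 0.565]'

```text
t: 5.23
position: [519.9, 3.6, 89.0]
eef_rot: [-0.467, 0.372, -0.501, 0.627]
wrist_force: [-15.6, 2.3, 19.5]
opening: 48.1
```

```bash
python3 -c "
from h import *
go(M+n*5)
for n_,x,y in(('side',250,190),):
    im=viewer.get_image(n_)[:,:,::-1]; cv2.imwrite('pics/'+n_+'5.png',cv2.resize(im[y:y+75,x:x+100],None,fx=8,fy=8))
"
```

```text
t 5.2333 pos [519.9   3.6  89. ] open 48.1 F [-15.65   2.32  19.5 ] Mo [ 0.33  4.36 -0.18]
turn/0.12 [-0.017 -0.001 -0.009] shift after turn /20 [-0.005 -0.054 -0.034] shift now /20 [-0.005 -0.054 -0.034] F tool [  2.26 -22.49 -10.94] Mtool [-4.27 -0.02 -0.95]
```

View pics/side5.png

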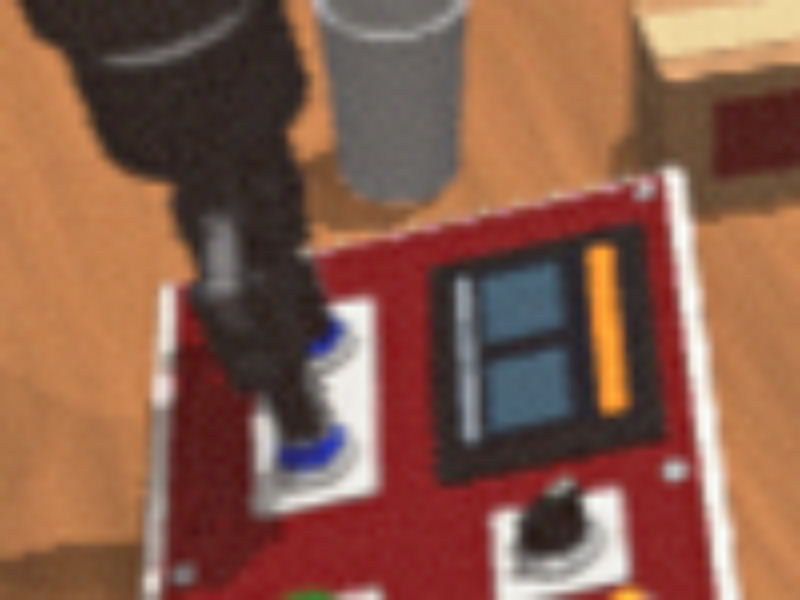

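Call:
play_rows --dp '[[0, 0, 0], [0, 0, 0], [0, 0, 0], [0, 0, 0]]' --dr '[[0, 0, -0.15], [0, 0, 0], [0, 0, 0], [0, 0, 0]]' --fingers '[0.565, 0.565, 0.565, 0.565]'

```text
t: 5.62
position: [520.1, 3.8, 89.2]
eef_rot: [-0.461, 0.376, -0.497, 0.631]
wrist_force: [-16.7, 0.9, 20.1]
opening: 48.2
```

```bash
python3 -c "
from h import *
go(M+n*5)
"
```

```text
t 5.6167 pos [520.1   3.8  89.2] open 48.2 F [-16.71   0.86  20.06] Mo [0.62 4.54 0.04]
turn/0.12 [-0.02   0.002  0.137] shift after turn /20 [ 0.005 -0.044 -0.041] shift now /20 [ 0.005 -0.044 -0.04 ] F tool [  4.37 -23.1  -11.38] Mtool [-4.52 -0.27 -0.69]
```

Call:
play_rows --dp '[[0, 0.05, 0], [0, 0, 0], [0, 0, 0], [0, 0, 0]]' --dr '[[0, 0, 0.07], [0, 0, 0], [0, 0, 0], [0, 0, 0]]' --fingers '[0.565, 0.565, 0.565, 0.565]'

```text
t: 5.95
position: [520.2, 3.7, 88.9]
eef_rot: [-0.464, 0.374, -0.499, 0.629]
wrist_force: [-21.3, 2.6, 24.5]
opening: 47.8
```

```bash
python3 -c "
from h import *
go(M+n*5)
for n_,x,y in(('side',270,210),):
    im=viewer.get_image(n_)[:,:,::-1]; cv2.imwrite('pics/'+n_+'6.png',cv2.resize(im[y:y+50,x:x+60],None,fx=12,fy=12))
"
```

```text
t 5.95 pos [520.2   3.7  88.9] open 47.8 F [-21.28   2.61  24.52] Mo [0.84 5.79 0.11]
turn/0.12 [-0.021  0.002  0.066] shift after turn /20 [ 0.003 -0.059 -0.045] shift now /20 [ 0.003 -0.059 -0.044] F tool [  3.86 -28.57 -15.15] Mtool [-5.79 -0.34 -0.82]
```

View pics/side6.png

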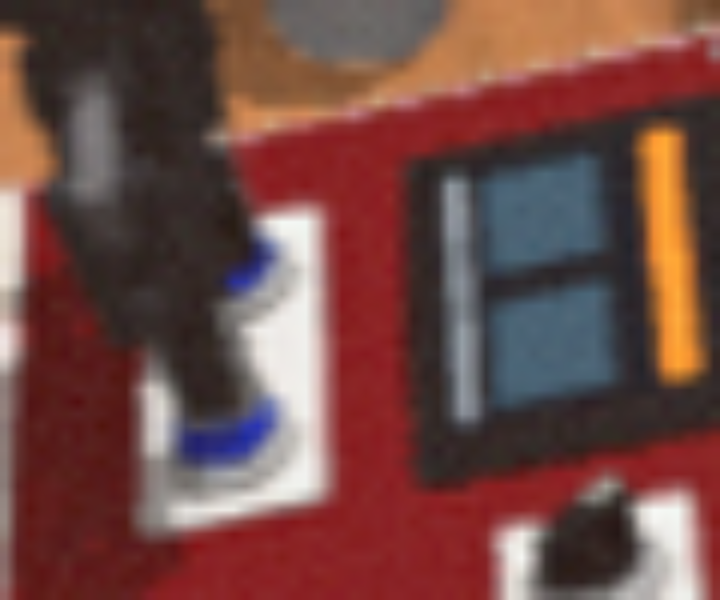

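Call:
play_rows --dp '[[0, 0, 0], [0, 0, 0], [0, 0, 0], [0, 0, 0], [0, 0, 0], [0, 0, 0], [0, 0, 0], [0, 0, 0], [0, 0, 0], [0, 0, 0], [0, 0, 0], [0, 0, 0], [0, 0, 0], [0, 0, 0], [0, 0, 0], [0, 0, 0], [0, 0, 0], [0, 0, 0], [0, 0, 0], [0, 0, 0]]' --dr '[[0, 0, 0], [0, 0, 0], [0, 0, 0], [0, 0, 0], [0, 0, 0], [0, 0, 0], [0, 0, 0], [0, 0, 0], [0, 0, 0], [0, 0, 0], [0, 0, 0], [0, 0, 0], [0, 0, 0], [0, 0, 0], [0, 0, 0], [0, 0, 0], [0, 0, 0], [0, 0, 0], [0, 0, 0], [0, 0, 0]]' --fingers '[0.565, 0.565, 0.565, 0.565, 0.565, 0.565, 0.565, 0.565, 0.565, 0.565, 0.565, 0.565, 0.565, 0.565, 0.565, 0.565, 0.565, 0.565, 0.565, 0.565]'

```text
t: 7.67
position: [520.2, 3.7, 88.9]
eef_rot: [-0.464, 0.374, -0.499, 0.629]
wrist_force: [-20.4, 2.6, 24.4]
opening: 48.3
```

Call:
play_rows --dp '[[0, 0, 0], [0, 0, 0], [0, 0, 0], [0, 0, 0], [0, 0, 0], [0, 0, 0], [0, 0, 0], [0, 0, 0], [0, 0, 0], [0, 0, 0], [0, 0, 0], [0, 0, 0], [0, 0, 0], [0, 0, 0], [0, 0, 0], [0, 0, 0], [0, 0, 0], [0, 0, 0], [0, 0, 0], [0, 0, 0]]' --dr '[[0, 0, 0], [0, 0, 0], [0, 0, 0], [0, 0, 0], [0, 0, 0], [0, 0, 0], [0, 0, 0], [0, 0, 0], [0, 0, 0], [0, 0, 0], [0, 0, 0], [0, 0, 0], [0, 0, 0], [0, 0, 0], [0, 0, 0], [0, 0, 0], [0, 0, 0], [0, 0, 0], [0, 0, 0], [0, 0, 0]]' --fingers '[0.565, 0.565, 0.565, 0.565, 0.565, 0.565, 0.565, 0.565, 0.565, 0.565, 0.565, 0.565, 0.565, 0.565, 0.565, 0.565, 0.565, 0.565, 0.565, 0.565]'

```text
t: 9.33
position: [520.2, 3.7, 88.9]
eef_rot: [-0.464, 0.374, -0.499, 0.629]
wrist_force: [-22.1, 2.9, 24.7]
opening: 48.2
```

```bash
python3 -c "
from h import *
go(M+n*5)
"
```

```text
t 9.3333 pos [520.2   3.7  88.9] open 48.2 F [-22.11   2.86  24.73] Mo [0.82 5.71 0.11]
turn/0.12 [-0.02   0.003  0.067] shift after turn /20 [ 0.002 -0.059 -0.043] shift now /20 [ 0.002 -0.059 -0.043] F tool [  3.86 -28.97 -15.95] Mtool [-5.7  -0.35 -0.82]
```

Call:
play_rows --dp '[[0, 0, 0], [0, 0, 0], [0, 0, 0], [0, 0, 0], [0, 0, 0], [0, 0, 0], [0, 0, 0], [0, 0, 0], [0, -0.5, 0], [0, -0.5, 0], [0, -0.5, 0], [0, -0.5, 0], [0, -0.5, 0], [0, 0, 0], [0, 0, 0]]' --dr '[[0, 0, 0], [0, 0, 0], [0, 0, 0], [0, 0, 0], [0, 0, 0], [0, 0, 0], [0, 0, 0], [0, 0, 0], [0, 0, 0], [0, 0, 0], [0, 0, 0], [0, 0, 0], [0, 0, 0], [0, 0, 0], [0, 0, 0]]' --fingers '[0.565, 0.565, 0.565, 0.565, 0.565, 0.565, 0.565, 0.565, 0.565, 0.565, 0.565, 0.565, 0.565, 0.565, 0.565]'

```text
t: 10.58
position: [509.3, 7.5, 133.7]
eef_rot: [-0.463, 0.375, -0.5, 0.629]
wrist_force: [0.4, 0.1, -1.0]
opening: 48.4
```

```bash
python3 -c "
from h import *
go(G+n*45)
for n_,x,y in(('side',250,190),):
    im=viewer.get_image(n_)[:,:,::-1]; cv2.imwrite('pics/'+n_+'7.png',cv2.resize(im[y:y+75,x:x+100],None,fx=8,fy=8))
"
```

```text
t 10.5833 pos [509.3   7.5 133.7] open 48.4 F [ 0.41  0.06 -1.  ] Mo [0.17 0.6  0.01]
turn/0.12 [ 0.001 -0.001  0.064] shift after turn /20 [6.254 0.249 0.011] shift now /20 [6.252 0.297 0.012] F tool [-0.19  1.05  0.15] Mtool [-0.62 -0.02 -0.01]
```

View pics/side7.png

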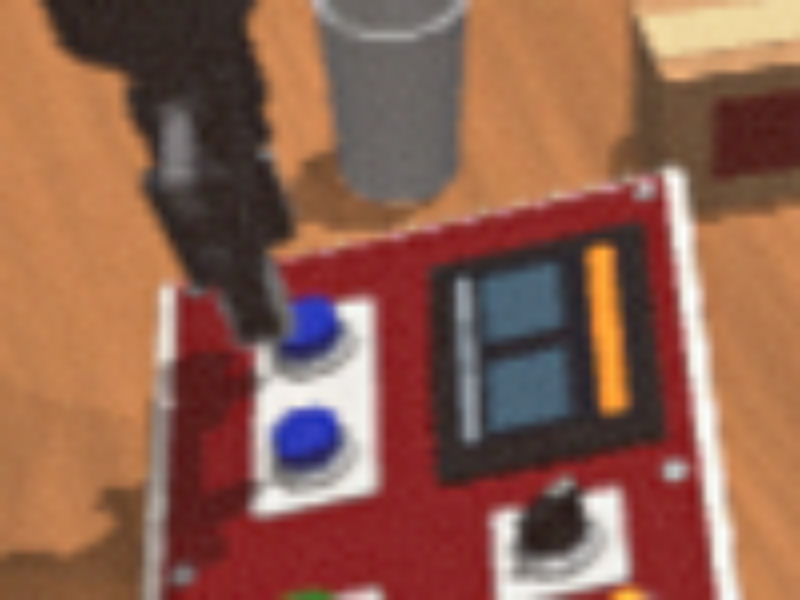

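Call:
play_rows --dp '[[0, 0, 0], [0.8, 0, 0], [0.8, 0, 0], [0.8, 0, 0], [0.8, 0, 0], [0.8, 0, 0], [0.8, 0, 0], [0.8, 0, 0], [0.65, 0, 0], [0, 0, 0], [0, 0, 0], [0, 0, 0], [0, 0, 0], [0, 0, 0]]' --dr '[[0, 0, 0.065], [0, 0, 0], [0, 0, 0], [0, 0, 0], [0, 0, 0], [0, 0, 0], [0, 0, 0], [0, 0, 0], [0, 0, 0], [0, 0, 0], [0, 0, 0], [0, 0, 0], [0, 0, 0], [0, 0, 0]]' --fingers '[0, 0, 0, 0, 0, 0, 0, 0, 0, 0, 0, 0, 0, 0]'

```text
t: 11.8
position: [473.2, -111.9, 133.2]
eef_rot: [-0.466, 0.373, -0.501, 0.627]
wrist_force: [1.0, 0.7, -0.0]
opening: -0.0
```

```bash
python3 -c "
from h import *
go(G+n*20)
p=ctrl.get_state()['position'];print(proj('side',[p-11*n]))
for n_,x,y in(('side',250,210),('top',330,200)):
    im=viewer.get_image(n_)[:,:,::-1]; cv2.imwrite('pics/'+n_+'8.png',cv2.resize(im[y:y+75,x:x+100],None,fx=8,fy=8))
"
```

```text
t 11.8 pos [ 473.2 -111.9  133.2] open -0.0 F [ 1.05  0.72 -0.04] Mo [0.23 0.61 0.05]
turn/0.12 [0.009 0.006 0.006] shift after turn /20 [0.017 1.474 0.026] shift now /20 [0.016 1.474 0.028] F tool [-0.99  0.22  0.77] Mtool [-0.65 -0.04  0.05]
[[283.30051529 256.72154946]]
```

View pics/side8.png

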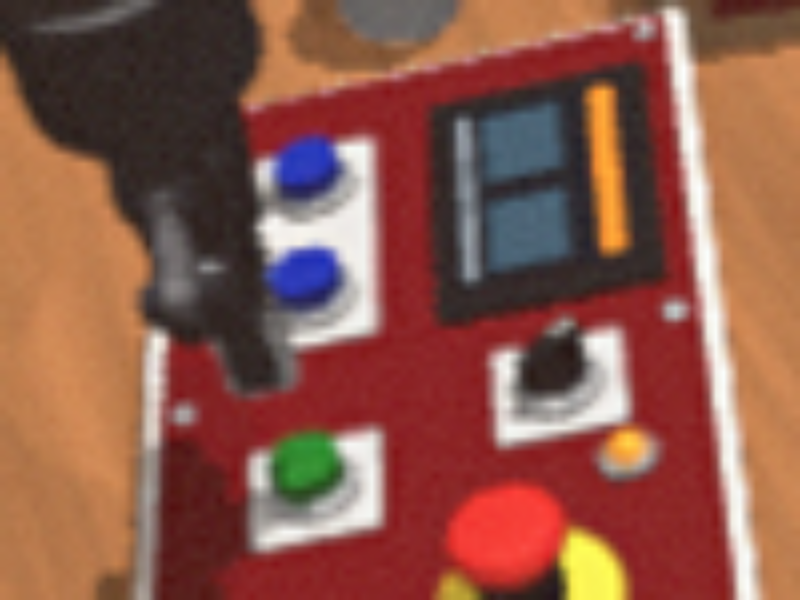

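View pics/top8.png

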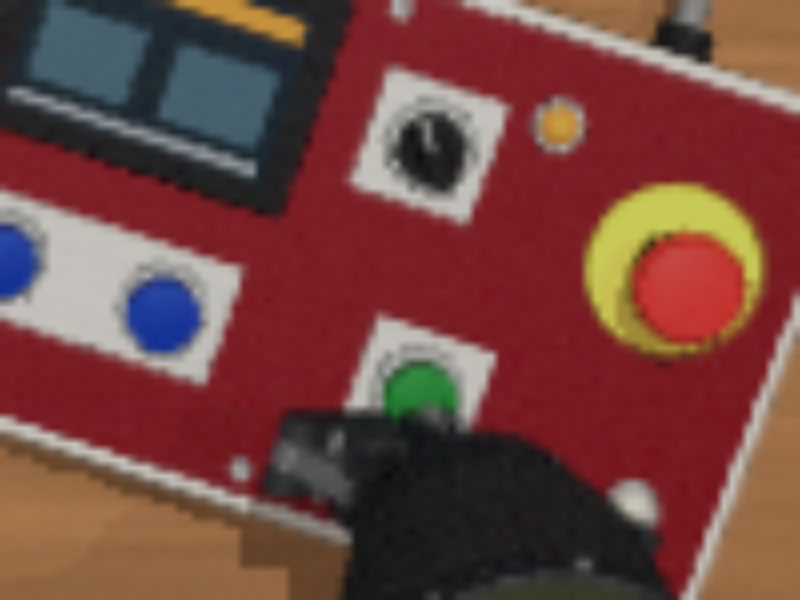

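Call:
play_rows --dp '[[0, 0.4, 0], [0, 0.4, 0], [0, 0.4, 0], [0, 0.2, 0], [0, 0, 0], [0, 0, 0], [0, 0, 0]]' --dr '[[0, 0, 0], [0, 0, 0], [0, 0, 0], [0, 0, 0], [0, 0, 0], [0, 0, 0], [0, 0, 0]]' --fingers '[0, 0, 0, 0, 0, 0, 0]'

```text
t: 12.48
position: [479.1, -114.3, 106.3]
eef_rot: [-0.466, 0.373, -0.501, 0.627]
wrist_force: [0.4, -0.1, 0.1]
opening: 0.1
```

```bash
python3 -c "
from h import *
go(G+n*5)
for n_,x,y in(('side',250,210),):
    im=viewer.get_image(n_)[:,:,::-1]; cv2.imwrite('pics/'+n_+'9.png',cv2.resize(im[y:y+75,x:x+100],None,fx=8,fy=8))
"
```

```text
t 12.4833 pos [ 479.1 -114.3  106.3] open 0.1 F [ 0.4  -0.12  0.07] Mo [ 0.15  0.56 -0.03]
turn/0.12 [ 0.003 -0.001  0.008] shift after turn /20 [-0.013  0.846  0.011] shift now /20 [-0.014  0.846  0.011] F tool [-0.01  0.02  0.42] Mtool [-0.58  0.02 -0.03]
```

View pics/side9.png

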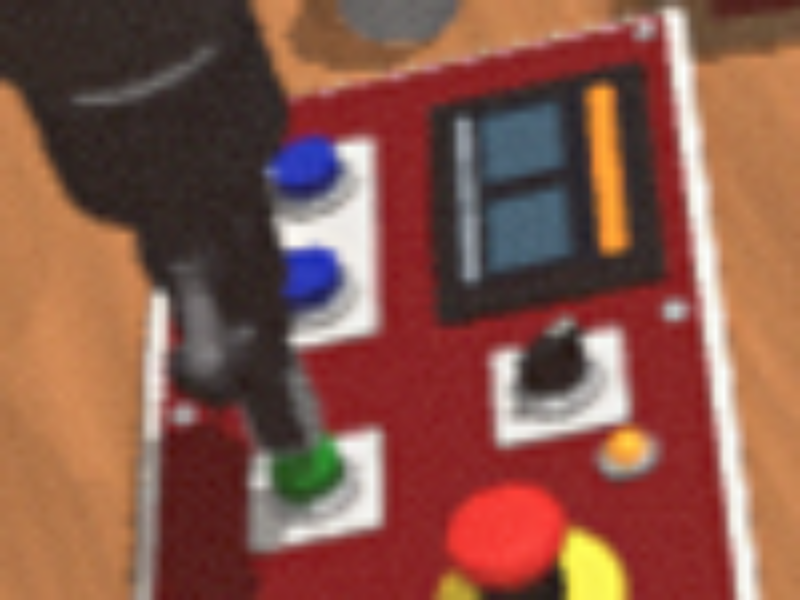

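Call:
play_rows --dp '[[0, 0.15, 0], [0, 0.1, 0], [0, 0.1, 0], [0, 0.1, 0], [0, 0, 0], [0, 0, 0], [0, 0, 0]]' --dr '[[0, 0, 0], [0, 0, 0], [0, 0, 0], [0, 0, 0], [0, 0, 0], [0, 0, 0], [0, 0, 0]]' --fingers '[0, 0, 0, 0, 0, 0, 0]'

```text
t: 13.12
position: [480.8, -114.8, 97.4]
eef_rot: [-0.465, 0.373, -0.501, 0.627]
wrist_force: [-1.2, 0.2, -0.3]
opening: 0.1
```

```bash
python3 -c "
from h import *
go(G+n*5)
"
```

```text
t 13.1167 pos [ 480.8 -114.8   97.4] open 0.1 F [-1.16  0.16 -0.32] Mo [0.22 0.81 0.02]
turn/0.12 [ 0.006 -0.001  0.008] shift after turn /20 [-0.014  0.39   0.022] shift now /20 [-0.014  0.39   0.022] F tool [ 0.18  0.05 -1.2 ] Mtool [-0.84 -0.02 -0.02]
```

Call:
play_rows --dp '[[0, 0.1, 0], [0, 0.1, 0], [0, 0.1, 0], [0, 0.1, 0], [0, 0, 0], [0, 0, 0]]' --dr '[[0, 0, 0], [0, 0, 0], [0, 0, 0], [0, 0, 0], [0, 0, 0], [0, 0, 0]]' --fingers '[0, 0, 0, 0, 0, 0]'

```text
t: 13.62
position: [482.5, -115.4, 91.4]
eef_rot: [-0.466, 0.373, -0.501, 0.627]
wrist_force: [-12.9, 4.2, 14.9]
opening: -0.1
```

```bash
python3 -c "
from h import *
go(G+n*5)
"
```

```text
t 13.6167 pos [ 482.5 -115.4   91.4] open -0.1 F [-12.87   4.16  14.93] Mo [1.51 3.6  0.05]
turn/0.12 [ 0.002 -0.001  0.009] shift after turn /20 [-0.015  0.078  0.002] shift now /20 [-0.015  0.078  0.002] F tool [ -0.25 -17.53  -9.92] Mtool [-3.88  0.04  0.41]
```

Call:
play_rows --dp '[[0, 0.04, 0], [0, 0, 0], [0, 0, 0], [0, 0, 0], [0, 0, 0], [0, 0, 0]]' --dr '[[0, 0, 0], [0, 0, 0], [0, 0, 0], [0, 0, 0], [0, 0, 0], [0, 0, 0]]' --fingers '[0, 0, 0, 0, 0, 0]'

```text
t: 14.12
position: [482.6, -115.4, 91.3]
eef_rot: [-0.466, 0.373, -0.501, 0.627]
wrist_force: [-16.7, 7.0, 18.6]
opening: 0.1
```

```bash
python3 -c "
from h import *
go(G+n*5)
for n_,x,y in(('side',250,210),):
    im=viewer.get_image(n_)[:,:,::-1]; cv2.imwrite('pics/'+n_+'10.png',cv2.resize(im[y:y+75,x:x+100],None,fx=8,fy=8))
"
```

```text
t 14.1167 pos [ 482.6 -115.4   91.3] open 0.1 F [-16.72   7.04  18.65] Mo [2.05 4.77 0.12]
turn/0.12 [ 0.001 -0.     0.009] shift after turn /20 [-0.014  0.074 -0.   ] shift now /20 [-0.014  0.074 -0.   ] F tool [ -1.9  -22.16 -13.5 ] Mtool [-5.16  0.01  0.6 ]
```

View pics/side10.png

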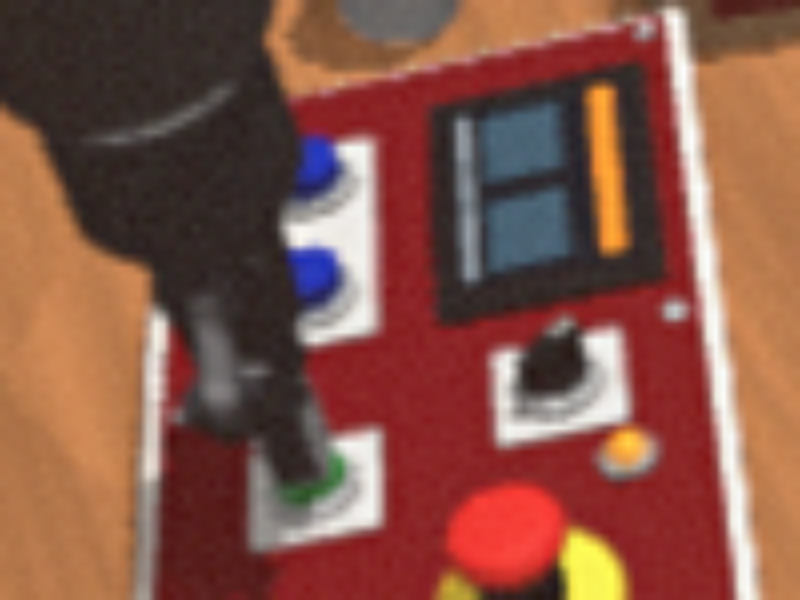

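The green cap is pressed down onto its bezel at about zoom (315,480). An extra 0.8 mm of command raised the force from 17.5 to 22 N with no movement, so the button is on its stop. I'll retract now.

Call:
play_rows --dp '[[0, -0.5, 0], [0, -0.5, 0], [0, -0.5, 0], [0, -0.5, 0], [0, -0.5, 0], [0, -0.7, 0], [0, -0.7, 0], [0, -0.5, 0], [0, 0, 0], [0, 0, 0], [0, 0, 0], [0, 0, 0]]' --dr '[[0, 0, 0], [0, 0, 0], [0, 0, 0], [0, 0, 0], [0, 0, 0], [0, 0, 0], [0, 0, 0], [0, 0, 0], [0, 0, 0], [0, 0, 0], [0, 0, 0], [0, 0, 0]]' --fingers '[0, 0, 0, 0, 0, 0, 0, 0, 0, 0, 0, 0]'

```text
t: 15.17
position: [463.9, -109.8, 173.4]
eef_rot: [-0.465, 0.373, -0.502, 0.627]
wrist_force: [-0.2, -0.0, -0.1]
opening: 0.1
```

```bash
python3 -c "
from h import *
go(G+n*50)
for n_,x,y in(('side',230,160),('top',240,130)):
    im=viewer.get_image(n_)[:,:,::-1]; cv2.imwrite('pics/'+n_+'11.png',cv2.resize(im[y:y+150,x:x+200],None,fx=4,fy=4))
    a=cv2.imread('pics/'+n_+'0.png'); cv2.imwrite('pics/'+n_+'11d.png',cv2.absdiff(a,im)*3)
"
```

```text
t 15.1667 pos [ 463.9 -109.8  173.4] open 0.1 F [-0.25 -0.   -0.14] Mo [0.17 0.57 0.06]
turn/0.12 [ 0.02  -0.001  0.012] shift after turn /20 [-0.014  2.04   0.048] shift now /20 [-0.017  2.04   0.053] F tool [ 0.07  0.08 -0.26] Mtool [-0.6  -0.06  0.01]
```

View pics/side11.png

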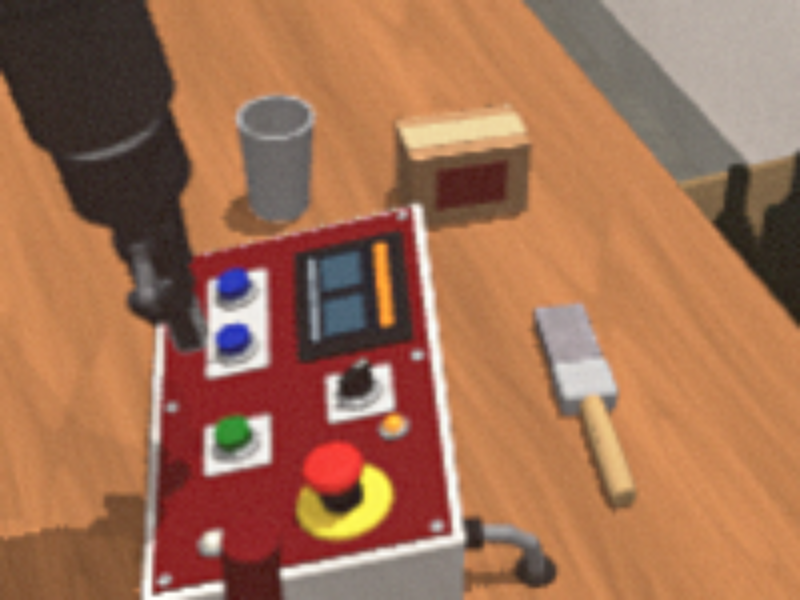

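View pics/top11.png

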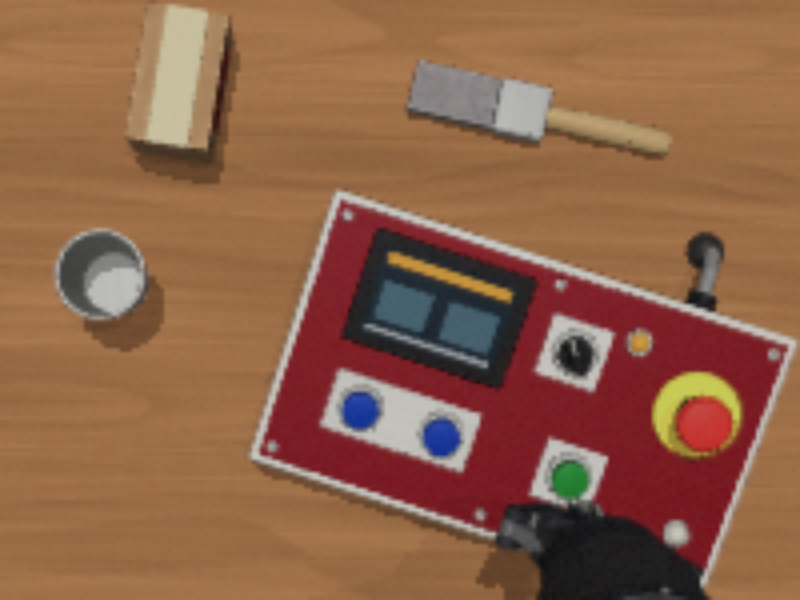

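View pics/side11d.png

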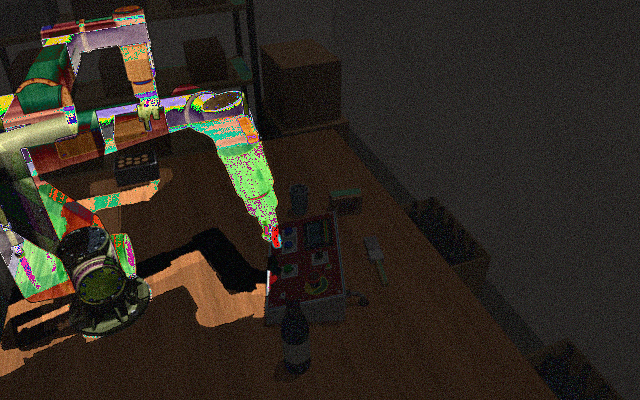

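All three caps are out (side zoom (233,285), (233,340), (233,433)). The stop is out, the surrounding objects show no change from the first picture, and the robot is clear at about 0 N. I'm handing the job in.

```bash
python3 -c "
from rig import ctrl
print(ctrl.job_done(), ctrl.get_state()['t'])"
```

```text
the job is handed in; nothing more can be done
the job is handed in; nothing more can be done
```

The job is handed in: both blue reset buttons were pressed together, held and released, and then the green start button was pressed and released. It took about 15 s of the 53 s allowed. Handing in gives no verdict.

- **Blue buttons:** I pressed them with the fingertips 48 mm apart. They stayed in from about t = 5.2 s to 10 s. The final force was about 29 N along the face's normal, against the 8 N they need.
- **Load balance:** Partway through, the moment reading suggested the right button was carrying most of the load. I corrected the tilt by about 0.01 rad. From then on the load was nearly even, and that balanced hold lasted about 4 s.
- **Green button:** I pressed it with the fingers shut, up to 22 N. An extra 0.8 mm of command barely moved the tip, so it was on its stop.
- **Sideways load:** All the presses also put 8–16 N of load up the slope. I did not relieve it, because it stayed well under the limits.
- **Last checks:** All three caps have sprung out. The red stop and the things round the desk show no change from the first picture. The wrist force is about 0 N with the tool about 90 mm clear. Button travel could not be read directly, so "fully in" rests on the force and position readings and the pictures.

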